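Pack a pair of wheel chocks head to tail in their display tray

ROBOT

A 6-joint arm with a two-finger parallel gripper is mounted at the origin on the work surface. World frame = base frame: x ahead of the robot, y to its left, z up, the work surface at z = 0. Lengths are in m, angles in rad, forces in N, time in s.
With the tool pointing down it reaches from about 0.35 to 0.975 m from the base axis. Payload 4.9 kg.
Tool frame: the origin (TCP) lies at the very end of the fingers, on their centre line; the grasp point (between the pads) lies 19 mm behind it (manip.grasp_offset is the distance from the TCP to the grasp point, in m); z points along the fingers, y is the line along which they close (so a half turn about z gives the same grasp; the last joint's range is limited). The gripper opens to 85 mm and grips with 20 to 120 N. Pads are 22 mm wide; open, the fingers measure 114 mm over their backs; the gripper's body (76 mm by 85 mm) begins 54 mm behind the grasp point. The pads swing forward as they close: fully open they stand 13 mm farther back than shut.
Start: joints at [1.003, 0.053, 1.613, -0, 1.476, -0.119], TCP at [0.271, 0.563, 0.231] pointing down, gripper open.
Joint ranges: [-3.01, 3.01], [-1.01, 2.22], [0.06, 2.58], [-1.02, 4.17], [0.09, 2.62], [-3.14, 3.14]. Speed limits (rad/s): [2.57, 2.57, 3.14, 3.14, 3.14, 3.14].

INTERFACE

Orientations are given as a unit quaternion [w, x, y, z].
In Python, from plant import manip, eyes, job_done, models gives the robot as it stands.
- The arm moves only by the tool servo_tool, never from a script. Its argument "motion" is one flat list of numbers, 5 for each row, row after row: the opening, from -1 (shut) to 1 (fully open), then the shift along the tool's x, y, z normalised to -1 to 1, where 1 is 120 mm, then the turn about the tool's z normalised to -1 to 1, where 1 is 45 degrees. A call has 1 to 5 rows; each row is the pose to reach, as a shift and turn from the pose commanded when the call began, along the tool's axes at that moment; what a row does not reach only later rows make up. A row lasts 1/8 s, in which the tool goes at most 62.5 mm and 10.7 degrees, less where a joint would pass 70% of its speed; a pose out of reach is approached as far as the arm can. A call with a number of a shift or a turn outside -1 to 1 is refused whole. A call with a gripper value outside its range is refused whole. The fingers move at their own pace and stop on an object; the grip force is fixed at half the most. Time passes only in rows, so rows that repeat a pose let the fingers close. It gives the time, the measured TCP pose, the force, the opening and the grip force at its end, in the units of the state.
- manip.state(): the state, without advancing time (a new reading comes with each control period).
- eyes.grab_frame(name): name is "side" or "top" or "wrist"; returns (picture, depth): 420x560x3 uint8, red, green, blue; 420x560 float32, m along the optical axis (not along the pixel's ray), 0 where there is no reading.
- eyes.camera_params(name): a dict with "fov_y" (degrees; the focal length in pixels is half the picture's height over the tangent of half this angle, whatever the lens; pixels are square), "cx", "cy" (the principal point, pixels), "D" ([k1, k2, p1, p2, k3] as OpenCV has them; the pictures are not rectified), "pose" (4x4, takes a point from camera to world coordinates); the wrist camera has in their place "T_tool_cam" (4x4, takes a point from camera to tool coordinates, whose origin is the TCP and whose axes are the flange's). Camera axes: x right, y up, looking along -z (the intrinsics and any distortion apply to the point x, -y, -z); pixel columns grow to the right and rows downward; lengths in m; the calibration is good to about 2 mm. A picture is of the moment at which its call begins: read the wrist's pose just before it. camera_params takes no time and is no camera call.
- job_done(): hands the job in; it is judged then, once.
Trained networks look in the newest picture that a camera, given by its name, has taken for a name from the list of things; names that differ only in an ending like _2 or _b are one class to them, and where a whole thing is asked for, a point or a joint stands for the part that bears it (a point fixed in the world has none). Each returns a list of dicts, best first, with "p" (0 to 1); they miss things now and then, are a little off and sometimes report something else, mostly with a low value. They report only what shows in the picture. A call takes as long as a camera call. They do not tell look-alikes from the thing itself.
- models.regions_of(camera, label): "mask" (420x560 bool, what is visible of it) and "pixel" ([column, row] in pixels, amid what is visible of it).
The state is a dict: "time": time; "joint_pos": joint angles; "joint_vel": joint speeds; "joint_efforts": joint torques, N m; "tool_pos": TCP position; "tool_rot": TCP orientation; "contact_force": force on the tool from outside, world axes, zero at the start; "ft_torque": the same for the moment, N m; "gripper_width": opening from 0.0 (shut) to 1.0 (fully open); "grasp_force": force on a finger pad.
Only numpy, scipy, OpenCV 4.12 (cv2) and the standard library are available. Lean on these libraries where they do the work, as an engineer would, in place of code of your own. Each camera call takes 0.05 s, during which the arm holds its last target. There are 200 camera calls.

TASK

Pack the two long tapered wheel chocks into the shallow beech tray, head to tail, the thick end of one beside the thin end of the other with their slanted sides facing each other, so that together they fill the tray's rectangle: both lying flat on its floor, straight along it, and let go. The short tapered chock and the long straight block on the counter do not belong in it.

Things in the scene. Friction and masses are not known exactly. Their poses are not given: they have to be found in the camera images.
- tray_in (a point): Shallow open beech tray, fixed, 176 x 116 mm outside, 160 x 100 mm inside; walls 8 mm thick, rims 24 mm above the counter, 16 mm above the inner floor. Point: centre of the inner floor. x along the 160 mm length, y across, z up. The two chocks head to tail make a 140 x 80 mm block, so 20 mm are spare each way.
- chock_a_grip (a point): Long tapered black rubber chock, 140 mm long, 40 mm high, lying flat. From above a right trapezoid: 60 mm wide at the head (+x end), 20 mm at the tail; straight long side on its -y, slanted one on its +y. On top an aluminium grip bar 30 (x) x 18 (y) x 44 mm high. Point: middle of the bar, half-way up, 62 mm above the underside; 42 mm from the head's end face, 24 mm from the straight side. z up.
- chock_b_grip (a point): The second long tapered chock, the same in every way as the first (same shape, bar, point and axes; about 0.27 kg); either may take either side of the tray. Not meant, though they carry the same bar: an 80 mm short tapered chock and a 140 x 40 mm straight block without taper.
Things that resemble listed ones, but are neither listed nor needed, are in the scene too. Leave any yellow look-alike of the part that bears chock_b_grip alone.

How it is judged:
By the outcome, as a careful person would: the job done as asked, in the order asked, and still so for the second after the job is handed in, with the robot touching nothing.
It also fails if it takes over 54 s, if anything falls off the work surface, if the arm or the gripper's body presses on something with over 40 N, if the wrist force passes 120 N, or if a joint passes its speed limit or range.

## Working session

There is one attempt and no reset: what is moved stays moved. The work goes in short steps, Python scripts to look and compute and a tool call to move; the robot and the scene stay as the last step left them, time stands still between calls to the robot, and variables do not carry over. Pictures are saved under pics/ and viewed, at most 10 in all, crops included, and the job is handed in when it is done.

Besides the shell and the picture viewer there is one more tool, called after "Emit:" in YAML: its name, and indented under it one key for each argument. servo_tool: Moves the arm, as the interface text tells. Its arguments: {"type":"object","properties":{"motion":{"type":"array","items":{"type":"number","minimum":-1,"maximum":1}}},"required":["motion"]}

```bash
mkdir -p pics; cat > h.py <<'E'
import numpy as np,cv2
from plant import manip,eyes,job_done,models
from scipy.spatial.transform import Rotation as R
def pose(name):
    c=eyes.camera_params(name)
    if 'pose' in c: return c,np.array(c['pose'])
    s=manip.state();T=np.eye(4);q=s['tool_rot'];T[:3,:3]=R.from_quat([q[1],q[2],q[3],q[0]]).as_matrix();T[:3,3]=s['tool_pos']
    return c,T@np.array(c['T_tool_cam'])
def grab(name):
    c,T=pose(name);im,d=eyes.grab_frame(name);return c,T,im,d
def cloud(c,T,d):
    h,w=d.shape;f=h/2/np.tan(np.radians(c['fov_y'])/2)
    K=np.array([[f,0,c['cx']],[0,f,c['cy']],[0,0,1.]])
    u,v=np.meshgrid(np.arange(w),np.arange(h))
    n=cv2.undistortPoints(np.stack([u,v],-1).reshape(-1,1,2).astype(float),K,np.array(c['D'])).reshape(h,w,2)
    P=np.stack([n[...,0]*d,-n[...,1]*d,-d],-1)
    P=P@T[:3,:3].T+T[:3,3];P[d==0]=np.nan
    return P
def save(im,n): cv2.imwrite('pics/'+n,im[...,::-1])
E
python3 - <<'E'
from h import *
for n in('top','side'):
    c,T,im,d=grab(n);save(im,n+'1.png');np.savez(n+'1.npz',im=im,d=d,P=cloud(c,T,d));print(n,T[:3,3].round(3))
    for l in('chock_a_grip',):
        for r in models.regions_of(n,l):
            m=r['mask'];P=cloud(c,T,d)[m];print(l,round(r['p'],2),r['pixel'],m.sum(),np.nanmedian(P,0).round(3))
print(manip.state())
E
```

```text
top [ 0.353 -0.093  1.248]
chock_a_grip 0.95 [326.4, 143.1] 984 [ 0.639 -0.217  0.039]
side [ 0.126 -1.096  0.747]
chock_a_grip 0.57 [358.8, 221.5] 993 [ 0.64  -0.229  0.041]
{'time': 0.2, 'joint_pos': array([ 1.00300665e+00,  5.31572063e-02,  1.61373700e+00,  2.16370324e-05,
        1.47599271e+00, -1.18998439e-01]), 'joint_vel': array([-0.00037491, -0.00325569, -0.00560769, -0.00113723,  0.00100339,
       -0.00088485]), 'joint_efforts': array([ 5.54204016e-04, -3.93674469e+01, -3.70203602e+01, -6.91948890e-05,
        4.83676937e-03,  3.19069954e-06]), 'tool_pos': array([0.27096099, 0.56278903, 0.23051955]), 'tool_rot': array([-2.28020376e-04,  2.22518134e-01,  9.74928336e-01, -6.05725581e-04]), 'contact_force': array([-0.63769275,  0.31633076,  0.17882325]), 'ft_torque': array([ 0.04168367, -0.01877954,  0.03696898]), 'grasp_force': 0.0, 'gripper_width': 1.0023771877807341}
```

View pics/top1.png

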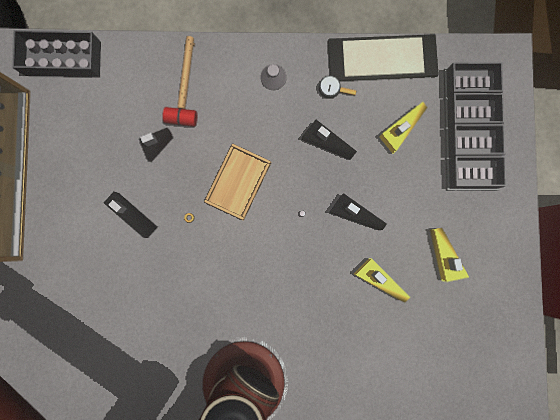

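View pics/side1.png

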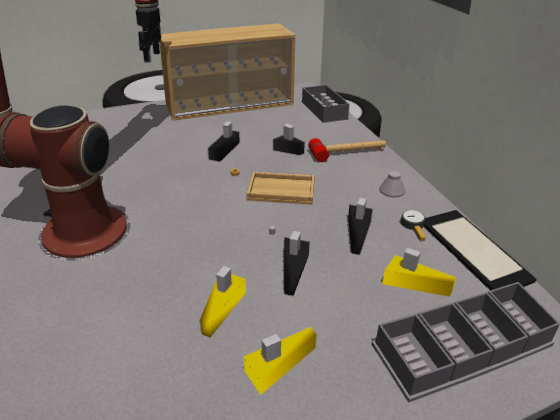

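The top view shows the two long black tapered chocks at about (328,139) and (357,212), and the tray at (238,182). The short chock is at (155,143), the straight block at (130,214), and there are three yellow look-alikes. The side view agrees. Next I'll fit the poses.

```bash
cat >> h.py <<'E'
from scipy.optimize import minimize
# trapezoid top outline rel. to grip point (x: head +42; straight side y=-24)
TR=np.array([[.042,-.024],[.042,.036],[-.098,-.004],[-.098,-.024]],np.float32)
def fit_chock(P,ctr,r=0.13,z0=.028,z1=.055,zb=.07,off=0.):
    near=np.hypot(P[...,0]-ctr[0],P[...,1]-ctr[1])<r
    top=P[near&(P[...,2]>z0)&(P[...,2]<z1)];bar=P[near&(P[...,2]>zb)&(P[...,2]<zb+.03)]
    allp=np.vstack([top[:,:2],bar[:,:2]])
    bc=bar[:,:2].mean(0) if len(bar) else allp.mean(0)
    G=np.stack(np.meshgrid(np.linspace(-.2,.2,201),np.linspace(-.2,.2,201)),-1)
    def sd(p,q):
        c,s=np.cos(p[2]),np.sin(p[2]);L=(q-p[:2])@np.array([[c,-s],[s,c]])
        d=[]
        for i in range(4):
            a,b=TR[i],TR[(i+1)%4];e=(b-a)/np.linalg.norm(b-a);w=L-a;d.append(w[:,0]*e[1]-w[:,1]*e[0])
        return np.max(d,0)
    A=.0056
    # cost: points outside + boundary points (hull) distance
    hull=cv2.convexHull((allp-allp.mean(0)).astype(np.float32)*1000)[:,0]/1000+allp.mean(0)
    n=np.vstack([np.linspace(hull[i],hull[(i+1)%len(hull)],max(2,int(np.linalg.norm(hull[(i+1)%len(hull)]-hull[i])/.002))) for i in range(len(hull))])
    cost=lambda p:np.mean(np.minimum(np.abs(sd(p,n)),.01))
    best=min((minimize(cost,[*bc,t],method='Nelder-Mead',options=dict(initial_simplex=[[*bc,t],[bc[0]+.01,bc[1],t],[bc[0],bc[1]+.01,t],[*bc,t+.2]])) for t in np.arange(0,6.28,.3)),key=lambda r:r.fun)
    return best.x,best.fun,bar[:,:3].mean(0) if len(bar) else None,np.median(top[:,2]),len(top),len(bar)
def fit_tray(P,ctr,r=.14):
    near=np.hypot(P[...,0]-ctr[0],P[...,1]-ctr[1])<r
    q=P[near&(P[...,2]>.016)&(P[...,2]<.032)][:,:2]
    rc=cv2.minAreaRect((q*1000).astype(np.float32));b=cv2.boxPoints(rc)
    e=b[1]-b[0];e2=b[2]-b[1]
    if np.linalg.norm(e2)>np.linalg.norm(e):e=e2
    return np.array(rc[0])/1000,rc[1],np.arctan2(e[1],e[0])
E
python3 - <<'E'
from h import *
for n in('top','side'):
    P=np.load(n+'1.npz')['P']
    if n=='top':
        px=[P[144,335],P[215,362],P[182,238]];print(np.round(px,3))
    for c in px[:2]: print(n,[np.round(x,4) for x in fit_chock(P,c)])
    print(n,fit_tray(P,px[2]))
E
```

```text
[[ 0.629 -0.241  0.039]
 [ 0.439 -0.31   0.042]
 [ 0.531  0.02   0.004]]
top [array([ 0.6511, -0.2062,  0.9028]), np.float64(0.0052), array([ 0.6507, -0.206 ,  0.0818]), np.float64(0.0393), np.int64(713), np.int64(93)]
top [array([ 0.4541, -0.2813,  0.9525]), np.float64(0.0055), array([ 0.4537, -0.2802,  0.0819]), np.float64(0.039), np.int64(755), np.int64(91)]
top (array([0.53118243, 0.02071984]), (116.50939178466797, 176.1051788330078), np.float32(-0.44033924))
side [array([ 0.6543, -0.2091,  0.8971]), np.float64(0.0009), array([ 0.652 , -0.2133,  0.0824]), np.float64(0.0417), np.int64(607), np.int64(95)]
side [array([ 0.4567, -0.2822,  0.9561]), np.float64(0.0058), array([ 0.453 , -0.2884,  0.0818]), np.float64(0.0415), np.int64(820), np.int64(128)]
side (array([0.53176746, 0.01792966]), (123.17312622070312, 176.16932678222656), np.float32(-0.42731822))
```

```bash
cat >> h.py <<'E'
def plan(tgt,yaw,p=None,y=None,rowmm=.0600):
    "calls to bring TCP to tgt, tool-x yaw (rad)"
    if p is None:
        s=manip.state();q=s['tool_rot'];M=R.from_quat([q[1],q[2],q[3],q[0]]).as_matrix();p=s['tool_pos'];y=np.arctan2(M[1,0],M[0,0])
    p=np.array(p,float);tgt=np.array(tgt,float)
    for k in range(12):
        X=np.array([np.cos(y),np.sin(y),0]);Y=np.array([np.sin(y),-np.cos(y),0]);Z=np.array([0,0,-1.])
        d=tgt-p;l=np.array([d@X,d@Y,d@Z])/.12;sc=max(1,abs(l).max());l=(l/sc).round(3)
        t=-((yaw-y+np.pi)%(2*np.pi)-np.pi)/(np.pi/4);t=float(np.clip(t,-1,1).round(3))
        print(l,t,'rows',max(np.ceil(np.linalg.norm(l)*.12/.0625),np.ceil(abs(t)*45/10.7)))
        p=p+.12*(l[0]*X+l[1]*Y+l[2]*Z);y-=t*np.pi/4
        if abs(tgt-p).max()<.001 and abs(((yaw-y+np.pi)%(2*np.pi)-np.pi))<.01:break
E
python3 - <<'E'
from h import *
print(eyes.camera_params('wrist')['T_tool_cam'])
plan([.645,-.215,.27],.91)
E
```

```text
[[-4.97423097e-04  9.54746042e-01  2.97421836e-01  7.63435339e-02]
 [ 9.99999592e-01  2.50523874e-04  8.68249017e-04 -1.35212436e-03]
 [ 7.54446041e-04  2.97422147e-01 -9.54745776e-01 -1.42842372e-01]
 [ 0.00000000e+00  0.00000000e+00  0.00000000e+00  1.00000000e+00]]
[-1.    -0.798 -0.059] 1.0 rows 5.0
[-1.     0.112 -0.046] 1.0 rows 5.0
[-0.798  1.    -0.058] 0.27 rows 3.0
[-0.498  1.    -0.051] -0.0 rows 3.0
[-0.498  1.    -0.051] -0.0 rows 3.0
[-0.497  1.    -0.051] -0.0 rows 3.0
[-0.123  0.247 -0.013] -0.0 rows 1.0
```

Emit:
servo_tool:
  motion: [1, -1, -0.8, -0.06, 1, 1, -1, -0.8, -0.06, 1, 1, -1, -0.8, -0.06, 1, 1, -1, -0.8, -0.06, 1, 1, -1, -0.8, -0.06, 1]

```text
time: 0.82
tool_pos: [0.3378, 0.4241, 0.2384]
tool_rot: [-0.0, 0.579, 0.815, -0.0]
contact_force: [0.2, -0.3, 1.1]
gripper_width: 0.997
grasp_force: 0.0
```

Emit:
servo_tool:
  motion: [1, -1, 0.11, -0.05, 1, 1, -1, 0.11, -0.05, 1, 1, -1, 0.11, -0.05, 1, 1, -1, 0.11, -0.05, 1, 1, -1, 0.11, -0.05, 1]

```text
time: 1.45
tool_pos: [0.3896, 0.3158, 0.2444]
tool_rot: [-0.0, 0.846, 0.533, -0.0]
contact_force: [0.0, 0.7, -0.3]
gripper_width: 1.001
grasp_force: 0.0
```

Emit:
servo_tool:
  motion: [1, -0.8, 1, -0.06, 0.27, 1, -0.8, 1, -0.06, 0.27, 1, -0.8, 1, -0.06, 0.27]

```text
time: 1.82
tool_pos: [0.457, 0.1753, 0.2519]
tool_rot: [0.0, 0.898, 0.44, 0.0]
contact_force: [0.1, -0.4, 0.4]
gripper_width: 1.0
grasp_force: 0.0
```

Emit:
servo_tool:
  motion: [1, -0.5, 1, -0.05, 0, 1, -0.5, 1, -0.05, 0, 1, -0.5, 1, -0.05, 0]

```text
time: 2.2
tool_pos: [0.5152, 0.0536, 0.2577]
tool_rot: [0.0, 0.898, 0.439, -0.0]
contact_force: [-0.3, -0.1, 0.9]
gripper_width: 0.999
grasp_force: 0.0
```

Emit:
servo_tool:
  motion: [1, -0.5, 1, -0.05, 0, 1, -0.5, 1, -0.05, 0, 1, -0.5, 1, -0.05, 0]

```text
time: 2.58
tool_pos: [0.5729, -0.0665, 0.2634]
tool_rot: [-0.0, 0.898, 0.439, -0.0]
contact_force: [0.5, 1.1, -0.2]
gripper_width: 1.006
grasp_force: 0.0
```

Emit:
servo_tool:
  motion: [1, -0.5, 1, -0.05, 0, 1, -0.5, 1, -0.05, 0, 1, -0.5, 1, -0.05, 0, 1, -0.5, 1, -0.05, 0]

```text
time: 3.08
tool_pos: [0.6299, -0.1846, 0.2691]
tool_rot: [-0.001, 0.898, 0.44, -0.0]
contact_force: [-0.9, 0.2, -0.4]
gripper_width: 0.998
grasp_force: 0.0
```

```bash
python3 - <<'E'
from h import *
c,T,im,d=grab('wrist');save(im,'w1.png');P=cloud(c,T,d);np.savez('w1.npz',P=P,d=d)
for ctr in([.629,-.241],[.439,-.31]): print([np.round(x,4) for x in fit_chock(P,ctr)])
E
```

```text
[array([ 0.6513, -0.2094,  0.8988]), np.float64(0.0001), array([ 0.6516, -0.208 ,  0.0832]), np.float64(0.0403), np.int64(3877), np.int64(632)]
[array([ 0.4529, -0.2833,  0.9545]), np.float64(0.0007), array([ 0.4557, -0.2813,  0.0818]), np.float64(0.0402), np.int64(2782), np.int64(507)]
```

View pics/w1.png

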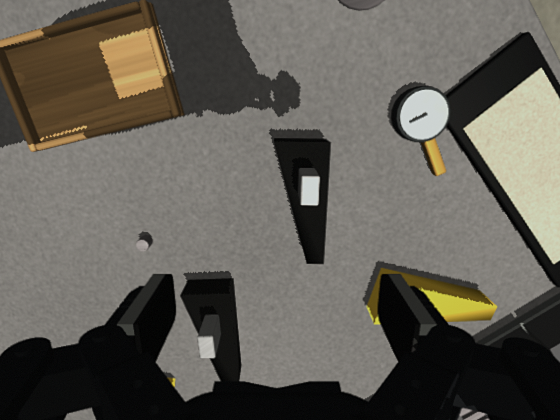

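The wrist view shows the first chock upright at about (305,195), bar at (310,190). The fit residual is 0.1 mm, and the second chock at (210,330) has the same handedness. Approaching the first one.

```bash
python3 - <<'E'
from h import *
plan([.6513,-.209,.048],.899)
E
```

```text
[-0.03   0.146  1.   ] 0.017 rows 2.0
[-0.023  0.123  0.845] 0.0 rows 2.0
```

Emit:
servo_tool:
  motion: [1, -0.05, 0.27, 0.5, 0.02, 1, -0.05, 0.27, 1, 0.02, 1, -0.05, 0.27, 1, 0.02, 1, -0.05, 0.27, 1, 0.02]

```text
time: 3.62
tool_pos: [0.6525, -0.2095, 0.1519]
tool_rot: [0.001, 0.901, 0.433, 0.001]
contact_force: [-0.4, -0.4, 1.3]
gripper_width: 1.001
grasp_force: 0.0
```

Emit:
servo_tool:
  motion: [1, 0, 0, 0.4, 0, 1, 0, 0, 0.7, 0, 1, 0, 0, 0.84, 0, 1, 0, 0, 0.84, 0, 1, 0, 0, 0.84, 0]

```text
time: 4.25
tool_pos: [0.6537, -0.2113, 0.0521]
tool_rot: [0.002, 0.902, 0.432, 0.002]
contact_force: [0.4, 0.3, 0.9]
gripper_width: 0.998
grasp_force: 0.0
```

Emit:
servo_tool:
  motion: [-1, 0, 0, 0, 0, -1, 0, 0, 0, 0, -1, 0, 0, 0, 0, -1, 0, 0, 0, 0, -1, 0, 0, 0, 0]

```text
time: 4.88
tool_pos: [0.6517, -0.2105, 0.0489]
tool_rot: [-0.0, 0.902, 0.432, -0.0]
contact_force: [-0.7, 0.1, 0.6]
gripper_width: 0.2
grasp_force: 63.1
```

Emit:
servo_tool:
  motion: [-1, 0, 0, -0.3, 0, -1, 0, 0, -0.7, 0, -1, 0, 0, -0.9, 0, -1, 0, 0, -0.9, 0, -1, 0, 0, -0.9, 0]

```text
time: 5.5
tool_pos: [0.6506, -0.2101, 0.1543]
tool_rot: [-0.001, 0.902, 0.432, -0.001]
contact_force: [-0.1, 0.5, -4.3]
gripper_width: 0.202
grasp_force: 62.7
```

```bash
python3 - <<'E'
from h import *
print(manip.state()['joint_pos'].round(2),manip.state()['contact_force'].round(1))
P=np.load('w1.npz')['P'];print(fit_tray(P,[.531,.02]))
q=P[(np.hypot(P[...,0]-.531,P[...,1]-.02)<.14)&(P[...,2]>.016)&(P[...,2]<.032)];print(len(q))
c,T,im,d=grab('wrist');save(im,'w2.png');P=cloud(c,T,d);np.savez('w2.npz',P=P,d=d)
print([np.round(x,4) for x in fit_chock(P,[.63,-.24],z0=.12,z1=.155,zb=.165)])
print(manip.state()['tool_pos'],fit_tray(P,[.531,.02]))
E
```

```text
[-0.42  0.24  1.53  0.    1.37  0.26] [-0.1  0.5 -4.3]
(array([0.52984174, 0.01805843]), (117.06130981445312, 176.95799255371094), np.float32(-0.43816164))
4640
[array([ 0.6506, -0.2089,  0.8965]), np.float64(0.0013), array([ 0.6542, -0.2056,  0.1851]), np.float64(0.1457), np.int64(12163), np.int64(7483)]
[ 0.65031435 -0.20998135  0.15370775] (array([ 0.56437207, -0.01674359]), (82.14537048339844, 85.82182312011719), np.float32(-0.44075885))
```

View pics/w2.png

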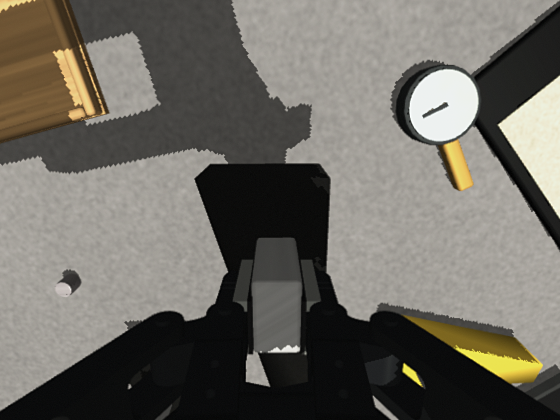

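```bash
python3 - <<'E'
from h import *
y=-.438;c,s=np.cos(y),np.sin(y);o=np.array([.03,.018])
for k in(1,-1):
    g=o+k*np.array([c*.028+s*.019,s*.028-c*.019]);print(g)
    if k==1: plan([g[0],g[1],.15],y-.003)
E
```

```text
[ 0.0472984  -0.01108205]
[-0.374 -1.     0.006] 1.0 rows 5.0
[-1.    -0.455  0.006] 0.7 rows 3.0
[-1.     0.123  0.006] -0.0 rows 2.0
[-1.     0.123  0.006] -0.0 rows 2.0
[-1.     0.123  0.006] -0.0 rows 2.0
[-0.102  0.012  0.001] -0.0 rows 1.0
[0.0127016  0.04708205]
```

```bash
python3 - <<'E'
from h import *
plan([.5473,-.0111,.15],-.441)
E
```

```text
[ 0.442 -1.     0.018] 1.0 rows 5.0
[-0.279 -0.721  0.013] 0.7 rows 3.0
```

Emit:
servo_tool:
  motion: [-1, 0.44, -1, 0.02, 1, -1, 0.44, -1, 0.02, 1, -1, 0.44, -1, 0.02, 1, -1, 0.44, -1, 0.02, 1, -1, 0.44, -1, 0.02, 1]

```text
time: 6.18
tool_pos: [0.5902, -0.0938, 0.1524]
tool_rot: [-0.0, 0.999, 0.055, -0.002]
contact_force: [1.1, 0.6, -2.9]
gripper_width: 0.202
grasp_force: 62.6
```

Emit:
servo_tool:
  motion: [-1, -0.28, -0.72, 0, 0.7, -1, -0.28, -0.72, 0, 0.7, -1, -0.28, -0.72, 0, 0.7, -1, -0.28, -0.72, 0, 0.7, -1, -0.28, -0.72, 0, 0.7]

```text
time: 6.8
tool_pos: [0.5485, -0.0125, 0.154]
tool_rot: [0.0, 0.976, -0.217, -0.0]
contact_force: [0.4, -0.1, -2.3]
gripper_width: 0.2
grasp_force: 62.6
```

```bash
python3 - <<'E'
from h import *
c,T,im,d=grab('wrist');save(im,'w3.png');P=cloud(c,T,d)
s=manip.state();print(s['tool_pos'],s['joint_pos'].round(2))
print([np.round(x,4) for x in fit_chock(P,[.54,.0],z0=.12,z1=.155,zb=.165)])
plan([.5473,-.0111,.061],-.441)
E
```

```text
[ 0.54853323 -0.0125284   0.15411684] [-0.16 -0.07  1.87 -0.    1.35  1.85]
[array([ 0.5501, -0.0139,  5.8429]), np.float64(0.0014), array([ 0.554 , -0.0167,  0.1848]), np.float64(0.1454), np.int64(12169), np.int64(7482)]
[-0.014 -0.006  0.776] 0.002 rows 2.0
```

View pics/w3.png

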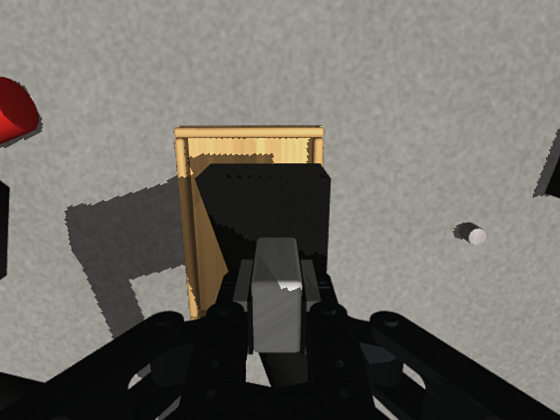

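The chock is aligned with the tray, its straight side parallel to the right-hand wall (rim at column 320). Lowering.

Emit:
servo_tool:
  motion: [-1, -0.01, 0, 0.3, 0, -1, -0.01, 0, 0.55, 0, -1, -0.01, 0, 0.7, 0, -1, -0.01, 0, 0.76, 0, -1, -0.01, 0, 0.76, 0]

```text
time: 7.48
tool_pos: [0.5478, -0.0117, 0.0635]
tool_rot: [0.0, 0.976, -0.219, 0.0]
contact_force: [0.8, -0.5, -2.8]
gripper_width: 0.199
grasp_force: 62.5
```

Emit:
servo_tool:
  motion: [-1, 0, 0, 0.02, 0, -1, 0, 0, 0.02, 0, -1, 0, 0, 0.02, 0]

```text
time: 7.85
tool_pos: [0.5478, -0.0116, 0.0615]
tool_rot: [-0.0, 0.976, -0.219, 0.001]
contact_force: [1.2, 1.4, -3.1]
gripper_width: 0.206
grasp_force: 62.5
```

Emit:
servo_tool:
  motion: [-1, 0, 0, 0.03, 0, -1, 0, 0, 0.03, 0, -1, 0, 0, 0.03, 0]

```text
time: 8.22
tool_pos: [0.5473, -0.0116, 0.0572]
tool_rot: [0.0, 0.976, -0.219, -0.0]
contact_force: [-0.4, -0.1, -2.8]
gripper_width: 0.204
grasp_force: 62.6
```

Emit:
servo_tool:
  motion: [-1, 0, 0, 0.01, 0, -1, 0, 0, 0.01, 0]

```text
time: 8.48
tool_pos: [0.5476, -0.0116, 0.0568]
tool_rot: [0.0, 0.976, -0.219, 0.0]
contact_force: [-1.2, -0.0, 1.0]
gripper_width: 0.201
grasp_force: 63.2
```

Emit:
servo_tool:
  motion: [1, 0, 0, 0, 0, 1, 0, 0, 0, 0, 1, 0, 0, 0, 0, 1, 0, 0, 0, 0, 1, 0, 0, 0, 0]

```text
time: 9.1
tool_pos: [0.5475, -0.0116, 0.0561]
tool_rot: [-0.0, 0.976, -0.219, 0.0]
contact_force: [-0.1, 0.0, 0.1]
gripper_width: 0.995
grasp_force: 0.0
```

Emit:
servo_tool:
  motion: [1, 0, 0, -0.4, 0, 1, 0, 0, -0.8, 0, 1, 0, 0, -1, 0, 1, 0, 0, -1, 0, 1, 0, 0, -1, 0]

```text
time: 9.72
tool_pos: [0.5466, -0.0114, 0.1744]
tool_rot: [0.0, 0.976, -0.219, -0.001]
contact_force: [0.2, 0.5, -0.7]
gripper_width: 1.002
grasp_force: 0.0
```

```bash
python3 - <<'E'
from h import *
plan([.4529,-.2833,.17],.9545)
E
```

```text
[0.11  1.    0.016] -1.0 rows 5.0
[-0.803  1.     0.019] -0.777 rows 4.0
[-0.103  0.03   0.002] 0.0 rows 1.0
```

Emit:
servo_tool:
  motion: [1, 0.11, 1, -0.2, -1, 1, 0.11, 1, -0.2, -1, 1, 0.11, 1, -0.2, -1, 1, 0.11, 1, -0.2, -1, 1, 0.11, 1, -0.2, -1]

```text
time: 10.35
tool_pos: [0.5069, -0.1257, 0.1975]
tool_rot: [-0.001, 0.985, 0.172, -0.002]
contact_force: [-0.1, 0.3, -0.6]
gripper_width: 1.001
grasp_force: 0.0
```

Emit:
servo_tool:
  motion: [1, -0.8, 1, -0.2, -0.78, 1, -0.8, 1, -0.2, -0.78, 1, -0.8, 1, -0.2, -0.78, 1, -0.8, 1, -0.2, -0.78, 1, -0.8, 1, -0.2, -0.78]

```text
time: 10.98
tool_pos: [0.4573, -0.271, 0.2217]
tool_rot: [-0.002, 0.888, 0.46, -0.001]
contact_force: [0.2, -0.2, 0.6]
gripper_width: 1.001
grasp_force: 0.0
```

```bash
python3 - <<'E'
from h import *
c,T,im,d=grab('wrist');P=cloud(c,T,d)
f=fit_chock(P,[.43,-.31]);print([np.round(x,4) for x in f])
plan([.4529,-.2833,.12],.9545)
c,T,im,d=grab('top');save(im,'top2.png');P=cloud(c,T,d)
print([np.round(x,4) for x in fit_chock(P,[.547,-.011],r=.15,z0=.036,z1=.06,zb=.076)],fit_tray(P,[.53,.018]))
E
```

```text
[array([ 0.4528, -0.2841,  0.9544]), np.float64(0.0057), array([ 0.4537, -0.2825,  0.0833]), np.float64(0.0402), np.int64(5439), np.int64(809)]
[-0.109  0.029  0.85 ] 0.001 rows 2.0
[array([ 0.5502, -0.0113,  5.8437]), np.float64(0.0003), array([ 0.5494, -0.0118,  0.0896]), np.float64(0.0472), np.int64(719), np.int64(94)] (array([0.53122699, 0.02090134]), (116.87329864501953, 175.85696411132812), np.float32(-0.43829837))
```

Emit:
servo_tool:
  motion: [1, -0.11, 0.03, 0.4, 0, 1, -0.11, 0.03, 0.85, 0, 1, -0.11, 0.03, 0.85, 0, 1, -0.11, 0.03, 0.85, 0]

```text
time: 11.58
tool_pos: [0.4545, -0.2841, 0.1237]
tool_rot: [0.001, 0.888, 0.461, 0.0]
contact_force: [0.0, -0.4, 0.3]
gripper_width: 1.003
grasp_force: 0.0
```

Emit:
servo_tool:
  motion: [1, 0, 0, 0.3, 0, 1, 0, 0, 0.5, 0, 1, 0, 0, 0.6, 0, 1, 0, 0, 0.6, 0, 1, 0, 0, 0.6, 0]

```text
time: 12.2
tool_pos: [0.4549, -0.2849, 0.0521]
tool_rot: [0.002, 0.888, 0.461, 0.001]
contact_force: [-0.5, 0.9, -0.1]
gripper_width: 0.997
grasp_force: 0.0
```

Emit:
servo_tool:
  motion: [-1, 0, 0, 0, 0, -1, 0, 0, 0, 0, -1, 0, 0, 0, 0, -1, 0, 0, 0, 0, -1, 0, 0, 0, 0]

```text
time: 12.82
tool_pos: [0.4537, -0.284, 0.0502]
tool_rot: [-0.0, 0.888, 0.46, -0.0]
contact_force: [-0.2, 0.7, 0.6]
gripper_width: 0.201
grasp_force: 60.9
```

Emit:
servo_tool:
  motion: [-1, 0, 0, -0.3, 0, -1, 0, 0, -0.7, 0, -1, 0, 0, -1, 0, -1, 0, 0, -1, 0, -1, 0, 0, -1, 0]

```text
time: 13.45
tool_pos: [0.4527, -0.2832, 0.168]
tool_rot: [-0.002, 0.888, 0.46, -0.001]
contact_force: [-0.0, 0.8, -3.7]
gripper_width: 0.202
grasp_force: 60.6
```

```bash
python3 - <<'E'
from h import *
plan([.5127,.0471,.185],2.7036)
E
```

```text
[ 1.    -0.464 -0.056] -1.0 rows 5.0
[ 1.     0.367 -0.054] -1.0 rows 5.0
[ 0.265  0.571 -0.032] -0.224 rows 2.0
```

Emit:
servo_tool:
  motion: [-1, 1, -0.46, -0.06, -1, -1, 1, -0.46, -0.06, -1, -1, 1, -0.46, -0.06, -1, -1, 1, -0.46, -0.06, -1, -1, 1, -0.46, -0.06, -1]

```text
time: 14.08
tool_pos: [0.4763, -0.1531, 0.1745]
tool_rot: [-0.002, 0.644, 0.765, -0.001]
contact_force: [-0.0, -0.4, -2.3]
gripper_width: 0.199
grasp_force: 60.4
```

Emit:
servo_tool:
  motion: [-1, 1, 0.37, -0.05, -1, -1, 1, 0.37, -0.05, -1, -1, 1, 0.37, -0.05, -1, -1, 1, 0.37, -0.05, -1, -1, 1, 0.37, -0.05, -1]

```text
time: 14.7
tool_pos: [0.5001, -0.0282, 0.1817]
tool_rot: [-0.001, 0.303, 0.953, -0.0]
contact_force: [0.2, -0.2, -3.1]
gripper_width: 0.201
grasp_force: 60.5
```

```bash
python3 - <<'E'
from h import *
print(manip.state()['tool_pos'])
plan([.5127,.0471,.165],2.7036)
E
```

```text
[ 0.50012572 -0.02817016  0.18173772]
[0.277 0.573 0.139] -0.226 rows 2.0
```

Emit:
servo_tool:
  motion: [-1, 0.28, 0.57, 0.14, -0.23, -1, 0.28, 0.57, 0.14, -0.23, -1, 0.28, 0.57, 0.14, -0.23, -1, 0.28, 0.57, 0.14, -0.23, -1, 0.28, 0.57, 0.14, -0.23]

```text
time: 15.32
tool_pos: [0.513, 0.046, 0.1669]
tool_rot: [0.0, 0.216, 0.976, -0.0]
contact_force: [0.0, 0.2, -3.1]
gripper_width: 0.203
grasp_force: 61.2
```

```bash
python3 - <<'E'
from h import *
c,T,im,d=grab('wrist');save(im,'w4.png');P=cloud(c,T,d)
s=manip.state();print(s['tool_pos'],s['joint_pos'].round(2))
plan([.5127,.0471,.061],2.7036)
E
```

```text
[0.51300268 0.04608845 0.16688   ] [-0.05 -0.17  1.93 -0.    1.37 -1.19]
[0.006 0.007 0.882] 0.004 rows 2.0
```

View pics/w4.png

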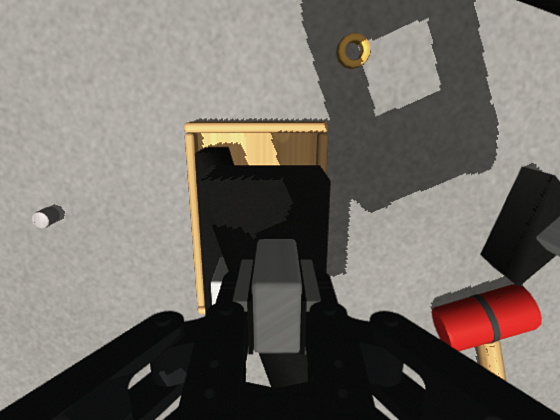

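Chock B hangs over the tray's free half, aligned, with A below it at the left. Lowering.

Emit:
servo_tool:
  motion: [-1, 0.01, 0, 0.3, 0, -1, 0.01, 0, 0.6, 0, -1, 0.01, 0, 0.78, 0, -1, 0.01, 0, 0.87, 0, -1, 0.01, 0, 0.87, 0]

```text
time: 16.0
tool_pos: [0.5115, 0.0472, 0.0618]
tool_rot: [-0.0, 0.215, 0.977, -0.0]
contact_force: [0.6, 0.1, -2.2]
gripper_width: 0.203
grasp_force: 61.2
```

Emit:
servo_tool:
  motion: [-1, 0, 0, 0.02, 0, -1, 0, 0, 0.03, 0, -1, 0, 0, 0.03, 0]

```text
time: 16.38
tool_pos: [0.5121, 0.0475, 0.059]
tool_rot: [0.0, 0.215, 0.977, 0.0]
contact_force: [0.3, 0.2, -2.5]
gripper_width: 0.203
grasp_force: 61.2
```

Emit:
servo_tool:
  motion: [-1, 0, 0, 0.01, 0, -1, 0, 0, 0.01, 0, -1, 0, 0, 0.01, 0]

```text
time: 16.75
tool_pos: [0.5122, 0.0475, 0.0582]
tool_rot: [0.001, 0.215, 0.977, 0.0]
contact_force: [-3.0, 0.5, 4.8]
gripper_width: 0.204
grasp_force: 62.1
```

Emit:
servo_tool:
  motion: [1, 0, 0, 0, 0, 1, 0, 0, 0, 0, 1, 0, 0, 0, 0, 1, 0, 0, 0, 0, 1, 0, 0, 0, 0]

```text
time: 17.38
tool_pos: [0.5117, 0.0475, 0.0572]
tool_rot: [-0.0, 0.215, 0.977, -0.0]
contact_force: [-0.4, -0.8, -0.2]
gripper_width: 0.999
grasp_force: 0.0
```

Emit:
servo_tool:
  motion: [1, 0, 0, -0.4, 0, 1, 0, 0, -0.8, 0, 1, 0, 0, -1, 0, 1, 0, 0, -1, 0, 1, 0, 0, -1, 0]

```text
time: 18.0
tool_pos: [0.5109, 0.0475, 0.1757]
tool_rot: [-0.001, 0.215, 0.977, -0.0]
contact_force: [0.9, -0.5, -0.4]
gripper_width: 1.007
grasp_force: 0.0
```

Emit:
servo_tool:
  motion: [1, 0, 1, -0.7, 0, 1, 0, 1, -0.7, 0, 1, 0, 1, -0.7, 0, 1, 0, 1, -0.7, 0, 1, 0, 1, -0.7, 0]

```text
time: 18.62
tool_pos: [0.5609, 0.1557, 0.2585]
tool_rot: [-0.002, 0.215, 0.977, -0.001]
contact_force: [-0.7, -0.5, 0.5]
gripper_width: 1.002
grasp_force: 0.0
```

```bash
python3 - <<'E'
from h import *
c,T,im,d=grab('wrist');P=cloud(c,T,d)
save(im,'w5.png')
c,T,im,d=grab('side');P=cloud(c,T,d);save(im[120:240,190:380].repeat(3,0).repeat(3,1),'s5.png')
m=(np.hypot(P[...,0]-.53,P[...,1]-.018)<.09)&(P[...,2]>.035)&(P[...,2]<.06)
print(np.percentile(P[m][:,2],[5,50,95]))
E
```

```text
[0.03805215 0.04967156 0.05378401]
```

View pics/w5.png

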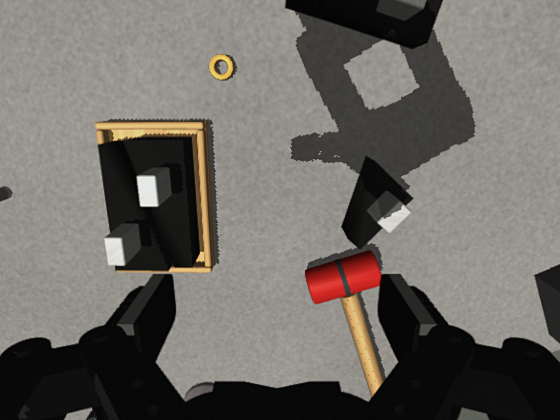

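View pics/s5.png

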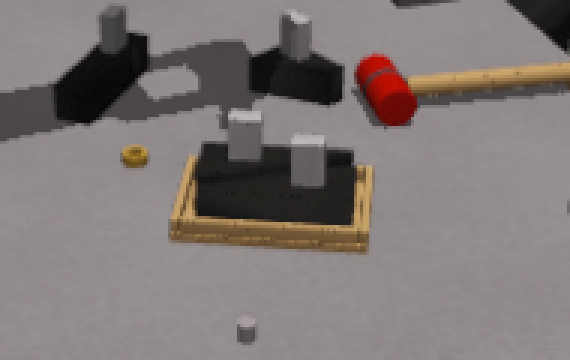

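Both chocks lie flat in the tray, head to tail with slants facing, and the arm is clear of them. Handing in.

```bash
python3 -c "
from plant import job_done
print(job_done())"
```

```text
the job is handed in; nothing more can be done
None
```

Both long black chocks are packed head to tail, flat and straight in the tray, released with the arm clear, and the job was handed in at about 19 s; the last wrist and side pictures show them in place, and no verdict was returned.

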